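Turn the row of engine spares round into the kit tray

ROBOT

A 6-joint arm with a two-finger parallel gripper is mounted at the origin on the work surface. World frame = base frame: x ahead of the robot, y to its left, z up, the work surface at z = 0. Lengths are in m, angles in rad, forces in N, time in s.
With the tool pointing down it reaches from about 0.4 to 0.825 m from the base axis. Payload 7 kg.
Tool frame: the origin (TCP) lies midway between the tips of the shut fingers; the grasp point (between the pads) lies 19 mm behind it (manip.pinch_z is the distance from the TCP to the grasp point, in m); z points along the fingers, y is the direction in which the jaws open and shut (so a half turn about z gives the same grasp; the last joint's range is limited). The gripper opens to 88 mm and grips with 3 to 60 N. Pads are 19 mm wide; open, the fingers measure 130 mm over their backs; the gripper's body (78 mm by 193 mm) begins 47 mm behind the grasp point.
Start: joints at [1.554, 0.359, 0.012, 0, -1.224, -0.288], TCP at [0.203, 0.644, 0.227] pointing down, gripper open.
Joint ranges: [-3.07, 3.07], [-1.43, 2.12], [-1.02, 1.25], [-3.03, 1.67], [-3.05, -0], [-3.03, 3.03]. Speed limits (rad/s): [2.39, 2.39, 3.01, 3.14, 3.14, 3.14].

INTERFACE

Orientations are given as a 3x3 rotation matrix whose columns are the frame's x, y, z axes.
In Python, from station import telemetry, imaging, manip gives the robot as it stands.
- The arm moves only by the shell command python3 -m crank 'ROWS'. ROWS is JSON, a list of rows, each a list of 5 numbers: the opening, from -1 (shut) to 1 (fully open), then the shift along the tool's x, y, z in cm, then the turn about the tool's z in rad. A call has 1 to 10 rows; each row shifts and turns the commanded pose from where the row before left it, along the tool's axes as they then stand; what a row does not reach is not made up. A row lasts 1/12 s, in which the tool goes at most 41.7 mm and 7.16 degrees, less where a joint would pass 70% of its speed; a pose out of reach is approached as far as the arm can. A call with a gripper value outside its range is refused whole. The fingers move at their own pace and stop on an object; the grip force is fixed at half the most. Time passes only in rows, so rows that do not move let the fingers close. It gives the time, the measured TCP pose, the force and the opening at its end, in the units of the state.
- telemetry.sense(): the state, without advancing time (a new reading comes with each control period).
- imaging.camera(name): name is "side" or "top" or "wrist"; returns a dict with "frame" (384x512x3 uint8, red, green, blue), "fx", "fy", "cx", "cy" (pixels), "k1" (the pictures are not rectified: a ray, as slopes to the right and down, at radius r is drawn at 1 + k1 r^2 times it, then the intrinsics apply), "extrinsics" (4x4, takes a point from world to camera coordinates). Camera axes: x right, y up, looking along -z (the intrinsics and any distortion apply to the point x, -y, -z); pixel columns grow to the right and rows downward; lengths in m; the calibration is good to about 2 mm. A picture is of the moment at which its call begins. There is no depth.
- manip.finish_job(): hands the job in, once; it reports no verdict.
The state is a dict: "time": time; "joint_positions": joint angles; "dq": joint speeds; "tau": joint torques, N m; "ee_pos": TCP position; "tcp_rot": TCP orientation; "force": force on the tool from outside, world axes, zero at the start; "ft_torque": the same for the moment, N m; "finger_gap": finger opening in m.
Only numpy, scipy, OpenCV 4.12 (cv2) and the standard library are available. Lean on these libraries where they do the work, as an engineer would, in place of code of your own. Each camera call takes 0.05 s, during which the arm holds its last target.

TASK

Move the four spares from the grey pads of the stowage rack into the four pockets of the wooden kit tray in reverse order: seen from the robot, the one furthest left on the rack goes into the pocket furthest right, the next into the next, and so on until the one furthest right on the rack stands furthest left in the tray. Each must end upright, flat on the floor of its own pocket and about in its middle; do not tip any of them over on the way, and leave the steel box of glow plugs where it is.

Things in the scene. Friction and masses are not known exactly. Their poses are not given: they have to be found in the camera images.
- pulley: Blue anodised aluminium V-belt pulley lying flat like a spool: 46 mm across its two flanges, 28 mm high, about 0.1 kg, groove of 32 mm between the flanges (the flanges fill heights 0-6 and 22-28 mm). Origin at the centre of its underside, z up its axis.
- bowl: Translucent amber filter bowl, a round open cup standing mouth up: 47 mm outside diameter from 8 mm up to the rim (38 mm at the foot), 50 mm high, wall 3 mm, about 0.07 kg. Origin at the centre of its underside, z up.
- cock: Brass drain cock standing on a round foot, 34 mm across and 8 mm high; above it a 22 mm round body up to 42 mm, then a tee handle (8 mm in x, 36 mm in y) at 46 to 54 mm height. A spout at most 13 mm thick juts along +y to 25 mm from the axis at 26 mm height. About 0.16 kg. Origin: centre of the underside, z up. Grip the body across x, clear of the spout.
- relay: Black relay, a square block 34 by 34 mm (sides along its x and y) and 38 mm high with four small steel blade contacts on top, up to 46 mm; about 0.07 kg. Origin at the centre of its underside, z up.
- pad_pulley: Light grey pad, 56 by 56 by 5 mm, fixed on the dark stowage rack: the one under the blue pulley at the start (the four pads look alike). The pads form a straight row, 66 mm apart along their y axis; x away from the robot, y to its left (within 0.2 rad). Origin: centre of the underside, 8 mm above the shelf. The rack's end plates are 18 mm high, 139 mm from the row's middle.
- pad_bowl: Light grey pad, 56 by 56 by 5 mm, fixed on the dark stowage rack: the one under the amber filter bowl at the start (the four pads look alike). The pads form a straight row, 66 mm apart along their y axis; x away from the robot, y to its left (within 0.2 rad). Origin: centre of the underside, 8 mm above the shelf. The rack's end plates are 18 mm high, 139 mm from the row's middle.
- pad_cock: Light grey pad, 56 by 56 by 5 mm, fixed on the dark stowage rack: the one under the brass drain cock at the start (the four pads look alike). The pads form a straight row, 66 mm apart along their y axis; x away from the robot, y to its left (within 0.2 rad). Origin: centre of the underside, 8 mm above the shelf. The rack's end plates are 18 mm high, 139 mm from the row's middle.
- pad_relay: Light grey pad, 56 by 56 by 5 mm, fixed on the dark stowage rack: the one under the black relay at the start (the four pads look alike). The pads form a straight row, 66 mm apart along their y axis; x away from the robot, y to its left (within 0.2 rad). Origin: centre of the underside, 8 mm above the shelf. The rack's end plates are 18 mm high, 139 mm from the row's middle.
- kit_tray: Wooden kit tray fixed on the shelf, 72 (x) by 272 mm (y), with four empty pockets in a row. Origin: middle of its underside; x away from the robot, y to its left (within 0.2 rad). Pocket centres at x = 0, y = +99, +33, -33, -99 mm; floor 8 mm above the origin. A pocket is 64 (x) by 61 mm (y); the ribs between and at the ends are 5 mm thick, 8 mm above the floor; front and back lips 3 mm.
- plug_box: Bystander: loose steel box, 90 by 130 by 40 mm, with its lid standing open (to about 130 mm height) on its +x side and two glow plugs inside, beside the two racks. Origin at the centre of its underside. To be left alone.
Mind the look-alikes: they are no part of the job. Leave any green or turquoise look-alike of the cock alone.

How it is judged:
At the end, for the whole second after the job is handed in: Each spare is in the tray pocket that is as far from the right as its pad is from the left in the stowage row, its origin within 18 mm of the pocket's centre in the tray's x and in its y and within 4 mm of the pocket floor's height, tilted by less than 0.1 rad, and at rest ((((y of pad_pulley in the frame of pad_bowl above 0.165 m or y of pad_pulley in the frame of pad_cock above 0.165 m or y of pad_pulley in the frame of pad_relay above 0.165 m) and y of pulley in the frame of kit_tray between -0.117 and -0.081 m) or ((y of pad_pulley in the frame of pad_bowl above 0.099 m or y of pad_pulley in the frame of pad_cock above 0.099 m or y of pad_pulley in the frame of pad_relay above 0.099 m) and y of pad_pulley in the frame of pad_bowl below 0.165 m and y of pad_pulley in the frame of pad_cock below 0.165 m and y of pad_pulley in the frame of pad_relay below 0.165 m and y of pulley in the frame of kit_tray between -0.051 and -0.015 m) or ((y of pad_pulley in the frame of pad_bowl above 0.033 m or y of pad_pulley in the frame of pad_cock above 0.033 m or y of pad_pulley in the frame of pad_relay above 0.033 m) and y of pad_pulley in the frame of pad_bowl below 0.099 m and y of pad_pulley in the frame of pad_cock below 0.099 m and y of pad_pulley in the frame of pad_relay below 0.099 m and y of pulley in the frame of kit_tray between 0.015 and 0.051 m) or (y of pad_pulley in the frame of pad_bowl below 0.033 m and y of pad_pulley in the frame of pad_cock below 0.033 m and y of pad_pulley in the frame of pad_relay below 0.033 m and y of pulley in the frame of kit_tray between 0.081 and 0.117 m)) and x of pulley in the frame of kit_tray between -0.018 and 0.018 m and z of pulley in the frame of kit_tray between 0.004 and 0.012 m and angle between each of pulley, bowl, cock, relay's own z axis and vertical below 0.1 rad and linear speed of each of pulley, bowl, cock, relay below 0.02 m/s and angular speed of each of pulley, bowl, cock, relay below 0.3 rad/s and (((y of pad_bowl in the frame of pad_pulley above 0.165 m or y of pad_bowl in the frame of pad_cock above 0.165 m or y of pad_bowl in the frame of pad_relay above 0.165 m) and y of bowl in the frame of kit_tray between -0.117 and -0.081 m) or ((y of pad_bowl in the frame of pad_pulley above 0.099 m or y of pad_bowl in the frame of pad_cock above 0.099 m or y of pad_bowl in the frame of pad_relay above 0.099 m) and y of pad_bowl in the frame of pad_pulley below 0.165 m and y of pad_bowl in the frame of pad_cock below 0.165 m and y of pad_bowl in the frame of pad_relay below 0.165 m and y of bowl in the frame of kit_tray between -0.051 and -0.015 m) or ((y of pad_bowl in the frame of pad_pulley above 0.033 m or y of pad_bowl in the frame of pad_cock above 0.033 m or y of pad_bowl in the frame of pad_relay above 0.033 m) and y of pad_bowl in the frame of pad_pulley below 0.099 m and y of pad_bowl in the frame of pad_cock below 0.099 m and y of pad_bowl in the frame of pad_relay below 0.099 m and y of bowl in the frame of kit_tray between 0.015 and 0.051 m) or (y of pad_bowl in the frame of pad_pulley below 0.033 m and y of pad_bowl in the frame of pad_cock below 0.033 m and y of pad_bowl in the frame of pad_relay below 0.033 m and y of bowl in the frame of kit_tray between 0.081 and 0.117 m)) and x of bowl in the frame of kit_tray between -0.018 and 0.018 m and z of bowl in the frame of kit_tray between 0.004 and 0.012 m and (((y of pad_cock in the frame of pad_pulley above 0.165 m or y of pad_cock in the frame of pad_bowl above 0.165 m or y of pad_cock in the frame of pad_relay above 0.165 m) and y of cock in the frame of kit_tray between -0.117 and -0.081 m) or ((y of pad_cock in the frame of pad_pulley above 0.099 m or y of pad_cock in the frame of pad_bowl above 0.099 m or y of pad_cock in the frame of pad_relay above 0.099 m) and y of pad_cock in the frame of pad_pulley below 0.165 m and y of pad_cock in the frame of pad_bowl below 0.165 m and y of pad_cock in the frame of pad_relay below 0.165 m and y of cock in the frame of kit_tray between -0.051 and -0.015 m) or ((y of pad_cock in the frame of pad_pulley above 0.033 m or y of pad_cock in the frame of pad_bowl above 0.033 m or y of pad_cock in the frame of pad_relay above 0.033 m) and y of pad_cock in the frame of pad_pulley below 0.099 m and y of pad_cock in the frame of pad_bowl below 0.099 m and y of pad_cock in the frame of pad_relay below 0.099 m and y of cock in the frame of kit_tray between 0.015 and 0.051 m) or (y of pad_cock in the frame of pad_pulley below 0.033 m and y of pad_cock in the frame of pad_bowl below 0.033 m and y of pad_cock in the frame of pad_relay below 0.033 m and y of cock in the frame of kit_tray between 0.081 and 0.117 m)) and x of cock in the frame of kit_tray between -0.018 and 0.018 m and z of cock in the frame of kit_tray between 0.004 and 0.012 m and (((y of pad_relay in the frame of pad_pulley above 0.165 m or y of pad_relay in the frame of pad_bowl above 0.165 m or y of pad_relay in the frame of pad_cock above 0.165 m) and y of relay in the frame of kit_tray between -0.117 and -0.081 m) or ((y of pad_relay in the frame of pad_pulley above 0.099 m or y of pad_relay in the frame of pad_bowl above 0.099 m or y of pad_relay in the frame of pad_cock above 0.099 m) and y of pad_relay in the frame of pad_pulley below 0.165 m and y of pad_relay in the frame of pad_bowl below 0.165 m and y of pad_relay in the frame of pad_cock below 0.165 m and y of relay in the frame of kit_tray between -0.051 and -0.015 m) or ((y of pad_relay in the frame of pad_pulley above 0.033 m or y of pad_relay in the frame of pad_bowl above 0.033 m or y of pad_relay in the frame of pad_cock above 0.033 m) and y of pad_relay in the frame of pad_pulley below 0.099 m and y of pad_relay in the frame of pad_bowl below 0.099 m and y of pad_relay in the frame of pad_cock below 0.099 m and y of relay in the frame of kit_tray between 0.015 and 0.051 m) or (y of pad_relay in the frame of pad_pulley below 0.033 m and y of pad_relay in the frame of pad_bowl below 0.033 m and y of pad_relay in the frame of pad_cock below 0.033 m and y of relay in the frame of kit_tray between 0.081 and 0.117 m)) and x of relay in the frame of kit_tray between -0.018 and 0.018 m and z of relay in the frame of kit_tray between 0.004 and 0.012 m); the robot touches nothing.
It fails at once if the blue pulley is tipped over (tilted by more than 0.7 rad) (angle between pulley's own z axis and vertical above 0.7 rad).
It fails at once if the amber filter bowl is tipped over (tilted by more than 0.7 rad) (angle between bowl's own z axis and vertical above 0.7 rad).
It fails at once if the brass drain cock is tipped over (tilted by more than 0.7 rad) (angle between cock's own z axis and vertical above 0.7 rad).
It fails at once if the black relay is tipped over (tilted by more than 0.7 rad) (angle between relay's own z axis and vertical above 0.7 rad).
It fails at once if the steel box of glow plugs is shifted by more than 20 mm (distance of plug_box from where it was at the start of the episode above 0.02 m).
It also fails if it takes over 88 s, if anything falls off the work surface, if the arm or the gripper's body presses on something with over 40 N, if the wrist force passes 120 N, or if a joint passes its speed limit or range.

## Working session

There is one attempt and no reset: what is moved stays moved. The work goes in short steps, Python scripts to look and compute and a shell command to move; the robot and the scene stay as the last step left them, time stands still between calls to the robot, and variables do not carry over. Pictures are saved under pics/ and viewed, and the job is handed in when it is done.

```bash
ls; mkdir -p pics; cat > h.py <<'E'
import numpy as np, cv2
from station import telemetry, imaging, manip
def snap(n,f):
    c=imaging.camera(n); cv2.imwrite(f'pics/{f}.png',c['frame'][:,:,::-1]); np.save(f'pics/{f}.npy',c,allow_pickle=True); return c
def load(f): return np.load(f'pics/{f}.npy',allow_pickle=True).item()
def ray(c,u,v):
    K=np.array([[c['fx'],0,c['cx']],[0,c['fy'],c['cy']],[0,0,1.]])
    p=cv2.undistortPoints(np.array([[[u,v]]],float),K,np.array([c['k1'],0,0,0,0.]))[0,0]
    E=np.array(c['extrinsics']);R=E[:3,:3];t=E[:3,3]
    return -R.T@t, R.T@np.array([p[0],-p[1],-1.])
def plane(c,u,v,z):
    o,d=ray(c,u,v); return o+d*(z-o[2])/d[2]
def proj(c,P):
    E=np.array(c['extrinsics']);q=E[:3,:3]@np.array(P,float)+E[:3,3]
    x,y=q[0]/-q[2],-q[1]/-q[2];s=1+c['k1']*(x*x+y*y)
    return np.array([c['fx']*x*s+c['cx'],c['fy']*y*s+c['cy']])
E
python3 - <<'E'
from h import *
print(telemetry.sense())
for n in ['side','top','wrist']:
    c=snap(n,n+'0'); print(n,c['fx'],c['fy'],c['cx'],c['cy'],c['k1']); print(ray(c,256,192))
E
```

```text
pics
{'time': 0.0, 'joint_positions': array([ 1.55411622e+00,  3.59397479e-01,  1.10823817e-02, -3.87788448e-04,
       -1.22411437e+00, -2.88131858e-01]), 'dq': array([-2.44740057e-05, -1.30020075e-03, -1.30963002e-03, -9.47800301e-04,
        7.20194205e-04,  3.82729363e-05]), 'tau': array([ 1.92509484e-03, -5.82718456e+01,  2.93036610e+01,  6.99671879e+00,
        6.81074336e-03, -1.57251966e-04]), 'ee_pos': array([0.20242208, 0.64341978, 0.2256193 ]), 'tcp_rot': array([[ 9.53863781e-01, -3.00239460e-01, -3.91905649e-04],
       [-3.00239694e-01, -9.53862401e-01, -1.62680645e-03],
       [ 1.14607427e-04,  1.66941738e-03, -9.99998600e-01]]), 'force': array([ 0.00860269, -0.1300368 , -0.01658964]), 'ft_torque': array([ 0.04289344, -0.00992732, -0.00504761]), 'finger_gap': 0.08758672604444076}
side 353.2371395959856 353.2371395959856 252.46905109705224 198.07782518075012 -0.0001340862908229931
(array([0.284962  , 0.47885837, 0.60117237]), array([ 0.3908668 , -0.62341368, -0.67747657]))
top 364.5262050402004 364.5262050402004 250.9227181723606 195.30845688688217 -0.03995541087801584
(array([ 0.50647393, -0.00892848,  0.88727797]), array([ 0.10760705, -0.02875527, -0.99391662]))
wrist 276.1551369978423 276.1551369978423 253.29876297416425 193.77543588297627 -0.025542769337464875
(array([0.27022283, 0.62171993, 0.38382081]), array([-0.24597563,  0.06567006, -0.96711967]))
```

View pics/top0.png

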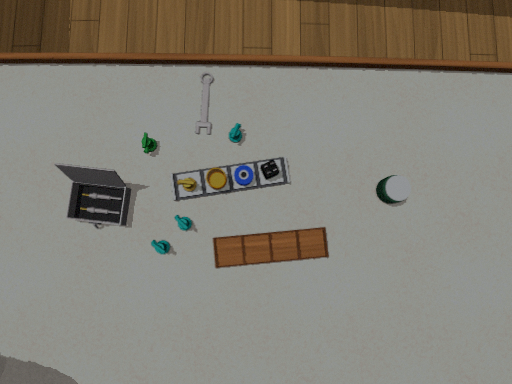

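View pics/side0.png

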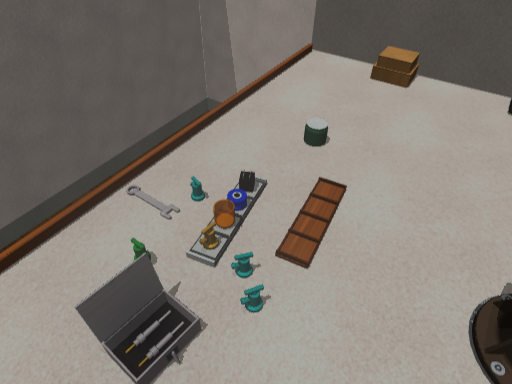

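View pics/wrist0.png

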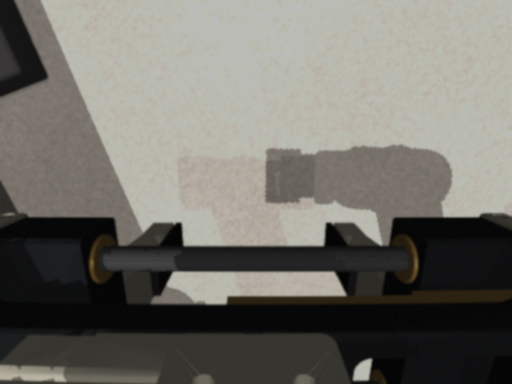

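The top view has up = +x and left = +y. From left to right the rack holds the brass cock (188,184), bowl (217,179), pulley (243,175) and relay (270,170), and the tray is at (270,247). The plug box is at (98,202).

Cock candidates: brass (188,184) on the rack, turquoise (235,134), (183,223) and (161,246), and green (149,144). I choose the brass one on the pad and will check it in a crop.

```bash
python3 - <<'E'
from h import *
c=load('top0'); im=c['frame'][:,:,::-1]
cv2.imwrite('pics/crop_top.png',cv2.resize(im[120:280,140:340],(800,640),interpolation=cv2.INTER_CUBIC)[:600])
s=load('side0')['frame'][:,:,::-1]
cv2.imwrite('pics/crop_side.png',cv2.resize(s[160:280,180:340],(800,600),interpolation=cv2.INTER_CUBIC))
E
```

```text
(no output)
```

View pics/crop_top.png

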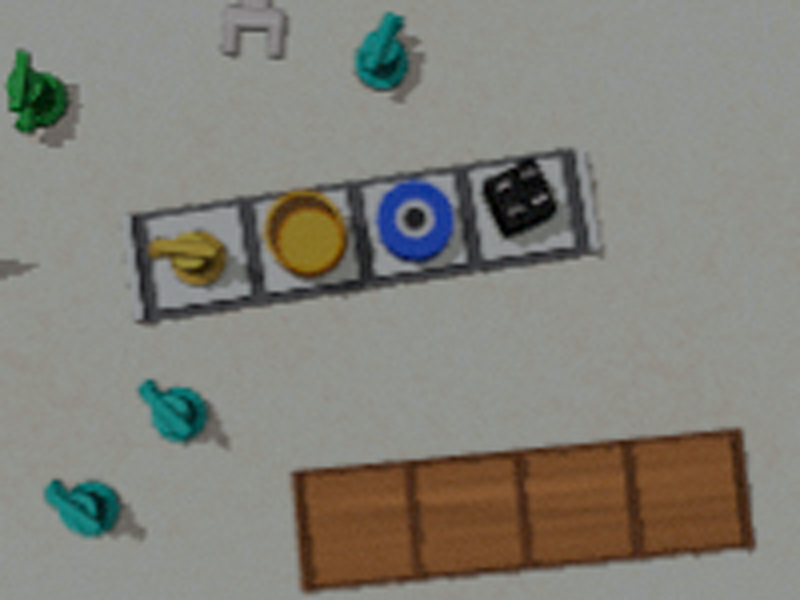

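View pics/crop_side.png

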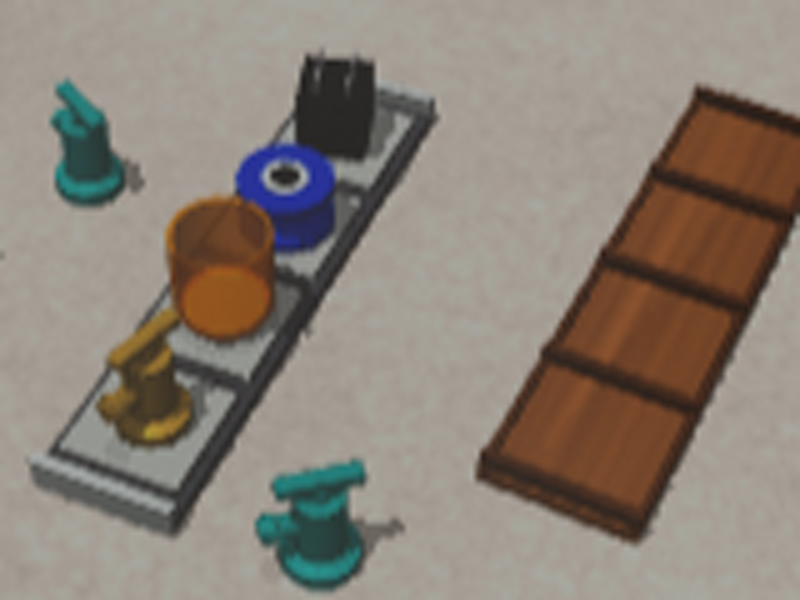

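The crop confirms the brass cock on the leftmost pad, with its tee handle and spout pointing left. Next come metric positions.

```bash
cat > m.py <<'E'
from h import *
def blob(mask,roi):
    m=np.zeros_like(mask);x0,y0,x1,y1=roi;m[y0:y1,x0:x1]=mask[y0:y1,x0:x1]
    cs,_=cv2.findContours(m,cv2.RETR_EXTERNAL,cv2.CHAIN_APPROX_NONE)
    return max(cs,key=cv2.contourArea)
def W(c,cnt,z): return np.array([plane(c,*p[0],z)[:2] for p in cnt])
def rect(P):
    r=cv2.minAreaRect((P*1000).astype(np.float32)); return r
if __name__=='__main__':
    c=load('top0');hsv=cv2.cvtColor(c['frame'],cv2.COLOR_RGB2HSV)
    tray=blob(cv2.inRange(hsv,(3,90,20),(18,255,220)),(205,220,335,275)); 
    for z in(.011,.016):print('tray',rect(W(c,tray,z)))
    b=blob(cv2.inRange(hsv,(110,120,50),(130,255,255)),(225,150,265,200));P=W(c,b,.041);print('pulley',cv2.minEnclosingCircle((P*1000).astype(np.float32)),cv2.fitEllipse((P*1000).astype(np.float32)))
    b=blob(cv2.inRange(hsv,(10,150,30),(25,255,255)),(203,160,230,200));P=W(c,b,.063);print('bowl',cv2.minEnclosingCircle((P*1000).astype(np.float32)),cv2.fitEllipse((P*1000).astype(np.float32)))
    b=blob(cv2.inRange(hsv,(10,90,60),(30,255,255)),(170,170,200,196));print('cock px',cv2.boundingRect(b));print(rect(W(c,b,.067)))
    b=blob(cv2.inRange(hsv,(0,0,0),(180,255,45)),(259,159,281,181));print('relay px',cv2.boundingRect(b));print(rect(W(c,b,.051)))
    print('rack corners z.026/.008')
    for u,v in [(132,214),(572,150),(585,256),(146,322)]:
        print(plane(c,140+u/4-.4,120+v/4-.4,.018))
E
python3 m.py
```

```text
tray ((469.7950439453125, -69.77766418457031), (70.58863067626953, 270.2550048828125), 6.0121541023254395)
tray ((470.0043029785156, -69.43045043945312), (70.18587493896484, 268.71295166015625), 6.012147903442383)
pulley ((638.507568359375, -3.2499256134033203), 23.29328727722168) ((638.4356689453125, -3.3763234615325928), (41.821319580078125, 45.49858856201172), 85.41206359863281)
bowl ((627.5293579101562, 58.14657974243164), 24.653242111206055) ((626.9783935546875, 58.63334274291992), (41.46281814575195, 47.92470932006836), 114.58429718017578)
cock px (177, 178, 19, 13)
((611.5105590820312, 126.10584259033203), (27.397844314575195, 40.982391357421875), 0.7302495837211609)
relay px (261, 160, 18, 19)
((651.3012084960938, -63.977577209472656), (36.78420639038086, 35.594932556152344), 26.83439064025879)
rack corners z.026/.008
[0.64379921 0.16718203 0.018     ]
[ 0.68660163 -0.09783672  0.018     ]
[ 0.62185999 -0.10581258  0.018     ]
[0.57869401 0.15669495 0.018     ]
```

Measured against the given sizes:

| Thing | Centre (m) | Check |
|---|---|---|
| Tray | (0.470, -0.070), yaw 6° | 70.6×270 mm, nominal 72×272 |
| Pulley | (0.638, -0.003) | about 46 mm across |
| Bowl | (0.627, 0.058) | about 48 mm across |
| Cock | about (0.61, 0.12) | in line with the row |
| Relay | (0.65, -0.064) | row yaw about 9°, spacing about 66 mm |

I'll move to a hover over the rack and take close wrist views.

```bash
python3 -m crank '[[1,3.36,2.37,0,0],[1,3.36,2.37,0,0],[1,3.36,2.37,0,0],[1,3.36,2.37,0,0],[1,3.36,2.37,0,0],[1,3.36,2.37,0,0],[1,3.36,2.37,0,0],[1,3.36,2.37,0,0],[1,3.36,2.37,0,0],[1,3.36,2.37,0,0]]'
python3 -m crank '[[1,3.36,2.37,0,0],[1,3.36,2.37,0,0],[1,3.36,2.37,0,0],[1,3.36,2.37,0,0],[1,3.36,2.37,0,0],[1,3.36,2.37,0,0]]'
python3 -m crank '[[1,0,0,0,0.12],[1,0,0,0,0.123],[1,0,0,0,0.123],[1,0,0,0,0.123],[1,0,0,0,0.123],[1,0,0,0,0.123],[1,0,0,0,0.123],[1,0,0,0,0.123],[1,0,0,0,0.123],[1,0,0,0,0]]'
python3 - <<'E'
from h import *
print(telemetry.sense()); snap('wrist','w1')
E
```

```text
time: 0.98
ee_pos: [0.4526, 0.3151, 0.2267]
tcp_rot: [[0.954, -0.3, 0.0], [-0.3, -0.954, 0.0], [-0.0, -0.0, -1.0]]
force: [0.2, -0.0, 0.0]
finger_gap: 0.0879
time: 1.48
ee_pos: [0.6024, 0.1189, 0.2265]
tcp_rot: [[0.954, -0.3, -0.0], [-0.3, -0.954, 0.0], [-0.0, -0.0, -1.0]]
force: [1.2, 0.7, 0.5]
finger_gap: 0.0876
time: 2.32
ee_pos: [0.6014, 0.1207, 0.2262]
tcp_rot: [[0.155, -0.988, -0.001], [-0.988, -0.155, -0.0], [0.0, 0.001, -1.0]]
force: [-0.9, 0.6, 0.7]
finger_gap: 0.0874
{'time': 2.3167, 'joint_positions': array([ 5.16023109e-01,  2.58905704e-01, -1.30631127e-01, -1.75563028e-04,
       -1.18195727e+00, -3.59832057e-01]), 'dq': array([ 4.81726984e-04, -1.53521755e-03,  1.49317419e-03,  1.20961277e-03,
       -4.24478732e-06,  2.38011794e-01]), 'tau': array([-1.90134969e-02, -4.99989402e+01,  2.88947976e+01,  6.90096125e+00,
        2.53644946e-03, -2.31530137e+00]), 'ee_pos': array([0.60136141, 0.12070542, 0.22622032]), 'tcp_rot': array([[ 1.55490990e-01, -9.87837072e-01, -6.87068766e-04],
       [-9.87837306e-01, -1.55490886e-01, -2.02991554e-04],
       [ 9.36896511e-05,  7.10275517e-04, -9.99999743e-01]]), 'force': array([-0.92407115,  0.5993623 ,  0.66233009]), 'ft_torque': array([ 0.11431865, -0.02674768, -0.03571672]), 'finger_gap': 0.0873769852841986}
```

View pics/w1.png

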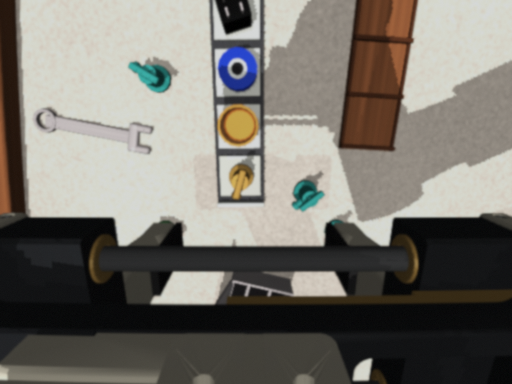

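The wrist view, with up = world -y, shows the cock (240,180), bowl (238,125), pulley (237,68), relay (233,15) and a turquoise cock (307,195). I'll measure in this view and compare with the top one.

```bash
python3 - <<'E'
from m import *
c=load('w1');hsv=cv2.cvtColor(c['frame'],cv2.COLOR_RGB2HSV)
f=lambda P:(P*1000).astype(np.float32)
b=blob(cv2.inRange(hsv,(110,120,50),(130,255,255)),(210,40,265,95));P=W(c,b,.041);print('pulley',cv2.minEnclosingCircle(f(P)),cv2.boundingRect(b))
b=blob(cv2.inRange(hsv,(10,120,30),(25,255,255)),(210,100,265,150));P=W(c,b,.063);print('bowl',cv2.minEnclosingCircle(f(P)),cv2.boundingRect(b))
for n,u,v,z in [('teal',307,208,0),('teal2',155,88,0)]: print(n,plane(c,u,v,z))
im=c['frame'][:,:,::-1]
cv2.imwrite('pics/w1c.png',cv2.resize(im[145:215,195:285],(774,602),interpolation=cv2.INTER_CUBIC)[:600])
E
```

```text
pulley ((639.4661254882812, -2.883866548538208), 23.942901611328125) (218, 46, 39, 45)
bowl ((630.2188110351562, 59.48360824584961), 23.1439208984375) (217, 104, 41, 42)
teal [0.51603388 0.16224949 0.        ]
teal2 [0.74707509 0.03085428 0.        ]
```

View pics/w1c.png

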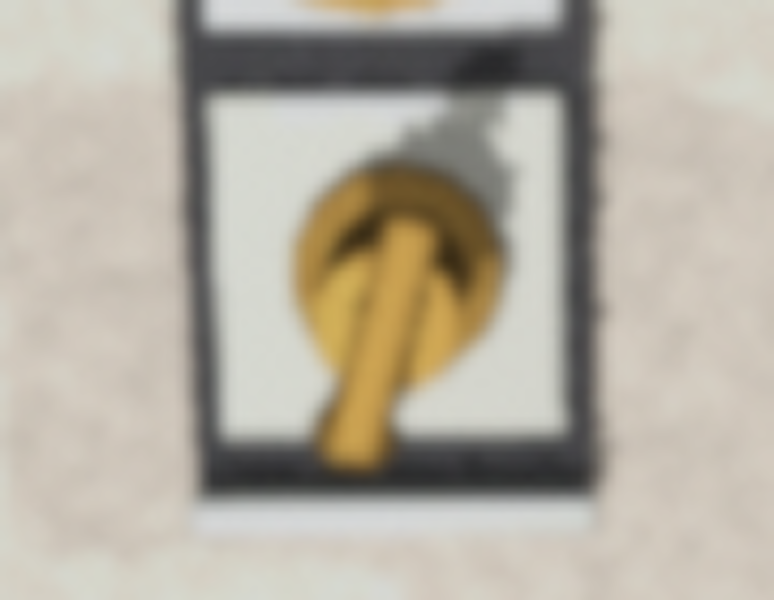

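```bash
python3 - <<'E'
from h import *
c=load('w1')
q=lambda u,v,z: plane(c,195+u/8.6-.45,145+v/8.6-.45,z)[:2]
print('foot L,R,top',q(293,262,.021),q(508,262,.021),q(400,162,.021),'centre',q(400,268,.021))
a,b=q(410,218,.067),q(355,465,.067);d=b-a;print(a,b,np.linalg.norm(d),(a+b)/2,'yaw',np.degrees(np.arctan2(d[1],d[0])))
# pad corners
P=[q(*p,.013) for p in [(205,92),(562,92),(568,438),(215,438)]];print(P,np.mean(P,0))
E
```

```text
foot L,R,top [0.63457923 0.12695201] [0.60151202 0.12176295] [0.62037393 0.10886568] centre [0.61798284 0.12531152]
[0.61701234 0.10880441] [0.61953288 0.14440994] 0.035694642092281875 [0.61827261 0.12660717] yaw 85.95075061992274
[array([0.6522247 , 0.10397068]), array([0.59712608, 0.09533734]), array([0.58712544, 0.15052134]), array([0.64372536, 0.15941444])] [0.6200504  0.12731095]
```

The cock is at (0.618, 0.126), with a foot about 33.5 mm across and a handle about 35.7 mm long, so both sizes match. Its handle yaw is 86°. I'll turn the jaws to its x, go down to a tip height of 24 mm and grip the body above the foot.

```bash
python3 -m crank '[[0.4,0,0,0,0.114],[0.4,0,0,0,0.113],[0.4,-0.65,-1.62,3,0],[0.4,0,0,3.5,0],[0.4,0,0,3.5,0],[0.4,0,0,2.5,0],[0.4,0,0,0,0]]'
python3 - <<'E'
from h import *
s=telemetry.sense();print(s['ee_pos'],s['tcp_rot'],s['force']); c=snap('wrist','w2')
print(proj(c,[.618,.126,.067]),proj(c,[.618,.126,.021]))
E
```

```text
time: 2.95
ee_pos: [0.6146, 0.1248, 0.0955]
tcp_rot: [[-0.062, -0.998, -0.009], [-0.998, 0.062, -0.003], [0.004, 0.009, -1.0]]
force: [-1.3, -0.4, -0.3]
finger_gap: 0.0616
[0.61455793 0.12483007 0.09549313] [[-0.06163559 -0.99805668 -0.00916071]
 [-0.99809075  0.06166919 -0.00343155]
 [ 0.00398982  0.00893172 -0.99995215]] [-1.33499733 -0.38449684 -0.30250605]
[249.54194009 223.36227822] [249.81557729 204.53471788]
```

View pics/w2.png

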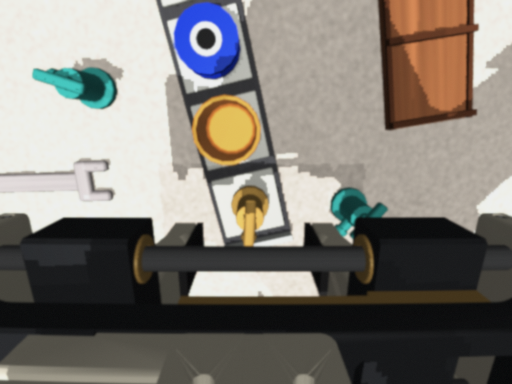

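The cock projects at (249,205) and is centred between the fingers. The arm may still be settling, so I'll descend partway and re-read.

```bash
python3 -m crank '[[0.4,0,0,1.5,0],[0.4,0,0,1.5,0],[0.4,0,0,0,0],[0.4,0,0,0,0]]'
python3 - <<'E'
from h import *
s=telemetry.sense();print(s['ee_pos'],s['tcp_rot'],s['force']); 
E
```

```text
time: 3.33
ee_pos: [0.6189, 0.1265, 0.0731]
tcp_rot: [[-0.063, -0.998, 0.001], [-0.998, 0.063, 0.0], [-0.0, -0.001, -1.0]]
force: [0.6, 0.1, 0.4]
finger_gap: 0.0615
[0.61891568 0.12647925 0.07313867] [[-6.29614283e-02 -9.98015290e-01  1.15750099e-03]
 [-9.98015940e-01  6.29616233e-02  1.32770731e-04]
 [-2.05385361e-04 -1.14684500e-03 -9.99999321e-01]] [0.59496949 0.14469505 0.36567737]
```

```bash
python3 -m crank '[[0.4,0,0,1.6,0],[0.4,0,0,1.6,0],[0.4,0,0,1.5,0],[0.4,0,0,0,0],[-1,0,0,0,0],[-1,0,0,0,0],[-1,0,0,0,0],[-1,0,0,0,0],[-1,0,0,0,0],[-1,0,0,0,0]]'
python3 - <<'E'
from h import *
snap('side','s1')
E
```

```text
time: 4.17
ee_pos: [0.6184, 0.1263, 0.0251]
tcp_rot: [[-0.065, -0.998, 0.001], [-0.998, 0.065, 0.0], [-0.0, -0.001, -1.0]]
force: [-0.0, 0.1, 0.2]
finger_gap: 0.0269
```

View pics/s1.png

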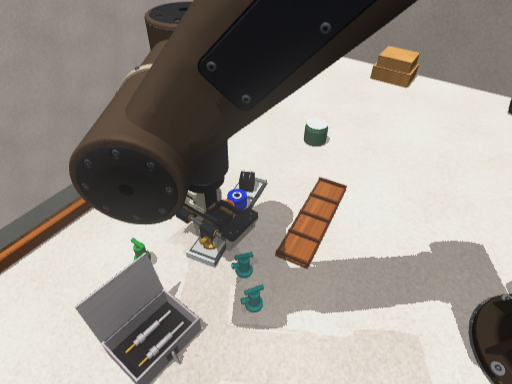

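```bash
python3 -m crank '[[-1,0,0,0,0],[-1,0,0,0,0],[-1,0,0,0,0]]'; python3 -m crank '[[-1,0,0,-1,0],[-1,0,0,-2,0],[-1,0,0,-3,0],[-1,0,0,-2,0],[-1,0,0,0,0]]'
python3 - <<'E'
from h import *
snap('wrist','w3')
E
```

```text
time: 4.47
ee_pos: [0.6181, 0.1263, 0.0249]
tcp_rot: [[-0.065, -0.998, -0.0], [-0.998, 0.065, -0.0], [0.0, 0.0, -1.0]]
force: [-2.3, 1.1, 5.6]
finger_gap: 0.0205
time: 4.88
ee_pos: [0.6209, 0.1272, 0.1098]
tcp_rot: [[-0.064, -0.998, 0.007], [-0.998, 0.064, 0.002], [-0.003, -0.007, -1.0]]
force: [0.7, -0.1, -0.9]
finger_gap: 0.0203
```

View pics/w3.png

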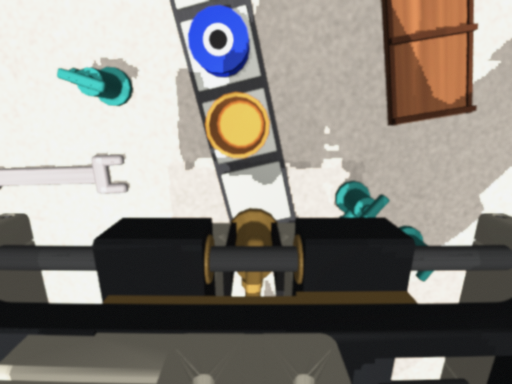

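The cock is held and upright, its foot at (254,215). I'll carry it over the rightmost pocket.

```bash
python3 -m crank '[[-1,2,0.8,0,0],[-1,3.3,1.3,0,0],[-1,3.7,1.4,0,0],[-1,3.7,1.4,0,0],[-1,3.7,1.4,0,0],[-1,3.7,1.4,0,0],[-1,3.7,1.4,0,0],[-1,3.3,1.3,0,0],[-1,2.2,1.0,0,0],[-1,1,0.5,0,0]]'
python3 -m crank '[[-1,0,0,0,-0.085],[-1,0,0,0,-0.085],[-1,0,0,0,0],[-1,0,0,0,0]]'
python3 - <<'E'
from h import *
snap('wrist','w4'); snap('top','t1'); print(telemetry.sense()['tcp_rot'][:,:2])
E
```

```text
time: 5.77
ee_pos: [0.477, -0.1706, 0.1037]
tcp_rot: [[-0.068, -0.998, -0.002], [-0.998, 0.068, 0.0], [-0.0, 0.002, -1.0]]
force: [0.1, -0.4, -1.0]
finger_gap: 0.0206
time: 6.1
ee_pos: [0.4796, -0.1681, 0.1041]
tcp_rot: [[0.102, -0.995, -0.001], [-0.995, -0.102, 0.0], [-0.0, 0.001, -1.0]]
force: [0.1, -0.4, -0.5]
finger_gap: 0.0211
[[ 1.02716875e-01 -9.94710487e-01]
 [-9.94710624e-01 -1.02716934e-01]
 [-1.38210594e-04  5.28583645e-04]]
```

View pics/w4.png

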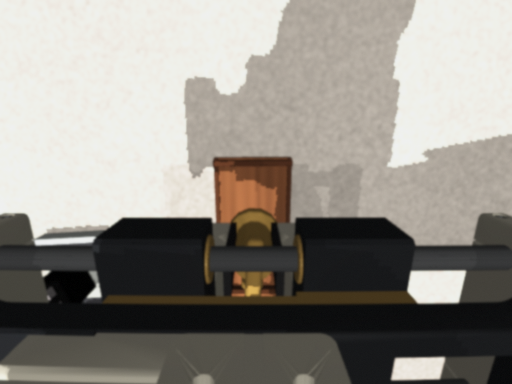

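View pics/t1.png

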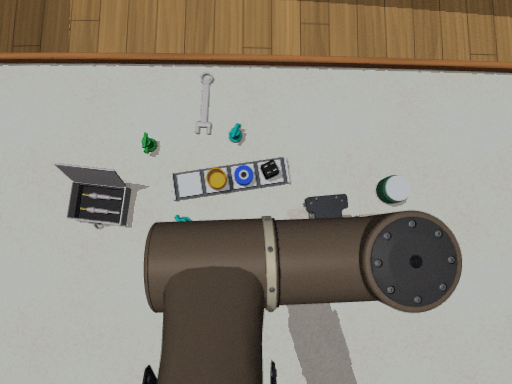

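The wrist view shows the tray's right end, corners at about (214,158) and (292,158), symmetric about the cock at (254,215). I'll check that against the top estimate.

```bash
python3 - <<'E'
from h import *
c=load('w4'); a=plane(c,214,157,.016);b=plane(c,292,157,.016);print(a,b,np.linalg.norm(a-b))
m=(a+b)[:2]/2; y=np.array([-np.sin(np.radians(6)),np.cos(np.radians(6))]); print('centre est',m+.136*y, 'pocket-99',m+.037*y)
w=load('w1')
# left end from w1: corners (340,148),(393,150)
a=plane(w,339.5,148,.016);b=plane(w,393,150.5,.016);m2=(a+b)[:2]/2;print(a,b,np.linalg.norm(a-b),'pocket+99',m2-.037*y,'yaw',np.degrees(np.arctan2(-(m2-m)[0],(m2-m)[1])),np.linalg.norm(m2-m))
E
```

```text
[ 0.51910047 -0.20288914  0.016     ] [ 0.44987584 -0.20997757  0.016     ] 0.06958660045447673
centre est [ 0.47027229 -0.07117838] pocket-99 [ 0.4806206  -0.16963604]
[0.4944945  0.06898072 0.016     ] [0.42277339 0.06081529 0.016     ] 0.07218443142420734 pocket+99 [0.4625015 0.0281007] yaw 5.443079180565039 0.27256035824733676
```

The centre estimates agree within 2 mm and the length comes out at 272.6 mm. Lowering: the TCP sat 12 mm above the cock's underside, so the target z is about 20.5 mm.

```bash
python3 -m crank '[[-1,0,0,2,0],[-1,0,0,2.5,0],[-1,0,0,2,0],[-1,0,0,0.8,0],[-1,0,0,0.4,0],[-1,0,0,0.2,0],[-1,0,0,0.2,0],[-1,0,0,0.1,0],[-1,0,0,0,0],[-1,0,0,0,0]]'
```

```text
time: 7.03
ee_pos: [0.4803, -0.1684, 0.0233]
tcp_rot: [[0.105, -0.994, 0.001], [-0.994, -0.105, -0.0], [0.0, -0.001, -1.0]]
force: [1.1, -0.0, -2.3]
finger_gap: 0.021
```

```bash
python3 -m crank '[[-1,0,0,0.15,0],[-1,0,0,0.1,0],[-1,0,0,0,0],[-1,0,0,0,0]]'
```

```text
time: 7.37
ee_pos: [0.4797, -0.1684, 0.0201]
tcp_rot: [[0.105, -0.994, -0.0], [-0.994, -0.105, -0.0], [0.0, 0.0, -1.0]]
force: [-0.7, -0.5, -1.7]
finger_gap: 0.0205
```

```bash
python3 -m crank '[[-1,0,0,0.1,0],[-1,0,0,0,0],[-1,0,0,0,0]]'
```

```text
time: 7.62
ee_pos: [0.4799, -0.1684, 0.0198]
tcp_rot: [[0.105, -0.994, 0.0], [-0.994, -0.105, -0.0], [0.0, -0.0, -1.0]]
force: [-3.2, 1.5, 7.1]
finger_gap: 0.0207
```

There is contact at 7 N, so the cock is on the floor. I'll release it and go to the bowl.

```bash
python3 -m crank '[[0.4,0,0,0,0],[0.4,0,0,0,0],[0.4,0,0,0,0],[0.4,0,0,0,0],[0.4,0,0,0,0],[0.4,0,0,0,0],[0.4,0,0,-1.5,0],[0.4,0,0,-3.5,0],[0.4,0,0,-4,0],[0.4,0,0,-3,0]]'
python3 -m crank '[[1,-1.5,-1.2,0,0],[1,-2.8,-2.3,0,0],[1,-3,-2.5,0,0],[1,-3,-2.5,0,0],[1,-3,-2.5,0,0],[1,-3,-2.5,0,0],[1,-2.7,-2.2,0,0],[1,-2,-1.5,0,0],[1,0,0,0,0],[1,0,0,0,0]]'
python3 - <<'E'
from m import *
c=snap('wrist','w5'); snap('side','s2')
hsv=cv2.cvtColor(c['frame'],cv2.COLOR_RGB2HSV)
f=lambda P:(P*1000).astype(np.float32)
u,v=proj(c,[.639,-.003,.041]).astype(int);print(u,v)
b=blob(cv2.inRange(hsv,(110,120,50),(130,255,255)),(u-70,max(v-70,0),u+70,v+70));P=W(c,b,.041);print('pulley',cv2.minEnclosingCircle(f(P)),cv2.boundingRect(b))
E
```

```text
time: 8.45
ee_pos: [0.4801, -0.1686, 0.1416]
tcp_rot: [[0.105, -0.994, 0.001], [-0.994, -0.105, -0.001], [0.001, -0.001, -1.0]]
force: [1.5, 0.3, 0.9]
finger_gap: 0.061
time: 9.28
ee_pos: [0.629, 0.0598, 0.1382]
tcp_rot: [[0.107, -0.994, -0.001], [-0.994, -0.107, -0.0], [0.0, 0.001, -1.0]]
force: [-0.4, -0.4, 0.1]
finger_gap: 0.0876
250 128
pulley ((640.4725341796875, -2.9665660858154297), 22.222227096557617) (225, 103, 49, 50)
```

View pics/w5.png

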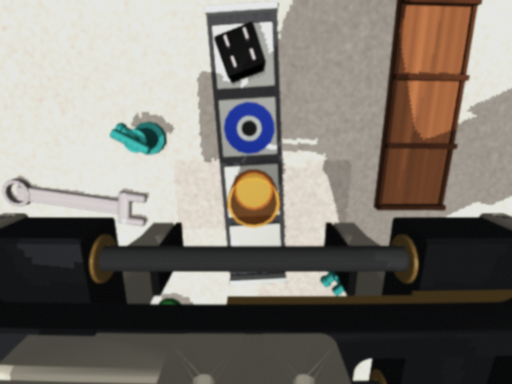

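View pics/s2.png

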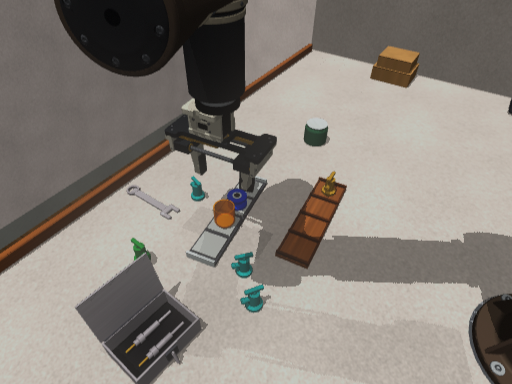

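The wrist view shows the bowl centred at (254,198) between the fingers, the pulley at (249,128) and the relay at (240,52). The side view shows the cock upright in the far pocket at (329,185). I'll descend over the bowl and grip.

```bash
python3 -m crank '[[1,0,0,2.5,0],[1,0,0,3,0],[1,0,0,2.5,0],[1,0,0,1.8,0],[1,0,0,1.2,0],[1,0,0,0.5,0],[1,0,0,0,0],[-1,0,0,0,0],[-1,0,0,0,0],[-1,0,0,0,0]]'
python3 -m crank '[[-1,0,0,0,0],[-1,0,0,0,0],[-1,0,0,0,0],[-1,0,0,0,0],[-1,0,0,0,0],[-1,0,0,0,0]]'
```

```text
time: 10.22
ee_pos: [0.6296, 0.0587, 0.0255]
tcp_rot: [[0.105, -0.994, 0.002], [-0.994, -0.105, 0.001], [-0.001, -0.002, -1.0]]
force: [-0.5, -0.1, 0.5]
finger_gap: 0.0726
time: 10.72
ee_pos: [0.6289, 0.0585, 0.0243]
tcp_rot: [[0.105, -0.994, 0.0], [-0.994, -0.105, 0.0], [-0.0, -0.0, -1.0]]
force: [-0.2, 0.2, 3.0]
finger_gap: 0.0471
```

```bash
python3 -m crank '[[-1,0,0,0,0],[-1,0,0,-1,0],[-1,0,0,-2.5,0],[-1,0,0,-2.5,0],[-1,0,0,-1.5,0],[-1,0,0,0,0]]'
python3 -m crank '[[-1,1.2,1.4,0,0],[-1,2,2.4,0,0],[-1,2.4,2.8,0,0],[-1,2.4,2.8,0,0],[-1,2.4,2.8,0,0],[-1,2,2.4,0,0],[-1,1.4,1.7,0,0],[-1,0.7,0.8,0,0],[-1,0,0,0,0],[-1,0,0,0,0]]'
python3 - <<'E'
from h import *
c=snap('wrist','w6')
E
```

```text
time: 11.22
ee_pos: [0.631, 0.059, 0.1036]
tcp_rot: [[0.105, -0.994, 0.006], [-0.994, -0.105, 0.001], [-0.001, -0.006, -1.0]]
force: [0.3, 0.4, -0.2]
finger_gap: 0.0465
time: 12.05
ee_pos: [0.4742, -0.1038, 0.0993]
tcp_rot: [[0.104, -0.995, 0.001], [-0.995, -0.104, 0.0], [0.0, -0.001, -1.0]]
force: [0.6, -0.4, -0.7]
finger_gap: 0.0467
```

View pics/w6.png

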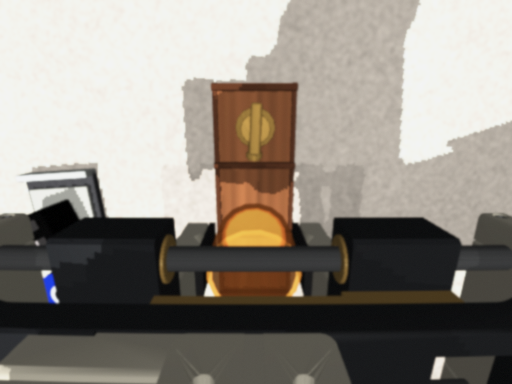

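The cock stands mid-pocket at (255,127) and the bowl is held over the next pocket. Lowering.

```bash
python3 -m crank '[[-1,0,0,2,0],[-1,0,0,2.5,0],[-1,0,0,1.8,0],[-1,0,0,0.8,0],[-1,0,0,0.4,0],[-1,0,0,0.3,0],[-1,0,0,0,0],[-1,0,0,0,0]]'
```

```text
time: 12.77
ee_pos: [0.4747, -0.1034, 0.0217]
tcp_rot: [[0.105, -0.994, 0.001], [-0.994, -0.105, 0.0], [0.0, -0.001, -1.0]]
force: [-0.3, 0.8, -0.7]
finger_gap: 0.0465
```

```bash
python3 -m crank '[[-1,0,0,0.15,0],[-1,0,0,0.1,0],[-1,0,0,0,0],[-1,0,0,0,0]]'
```

```text
time: 13.1
ee_pos: [0.4746, -0.1036, 0.0193]
tcp_rot: [[0.105, -0.994, 0.002], [-0.994, -0.105, 0.0], [-0.0, -0.002, -1.0]]
force: [-1.2, 1.1, 5.4]
finger_gap: 0.0466
```

```bash
python3 -m crank '[[1,0,0,0,0],[1,0,0,0,0],[1,0,0,0,0],[1,0,0,0,0],[1,0,0,0,0],[1,0,0,-1.5,0],[1,0,0,-3,0],[1,0,0,-3.5,0],[1,0,0,-3,0],[1,0,0,-1,0]]'
python3 -m crank '[[1,-1,-2.1,0,0],[1,-1.5,-3.2,0,0],[1,-1.6,-3.4,0,0],[1,-1.6,-3.4,0,0],[1,-1.4,-2.9,0,0],[1,-0.8,-1.7,0,0],[1,-0.4,-0.8,0,0],[1,0,0,0,0],[1,0,0,0,0]]'
python3 - <<'E'
from m import *
c=snap('wrist','w7'); snap('side','s3')
hsv=cv2.cvtColor(c['frame'],cv2.COLOR_RGB2HSV)
cv2.imwrite('pics/w7c.png',cv2.resize(c['frame'][60:230,180:330,::-1],(529,600),interpolation=cv2.INTER_CUBIC))
E
```

```text
time: 13.93
ee_pos: [0.4762, -0.1037, 0.143]
tcp_rot: [[0.106, -0.994, 0.006], [-0.994, -0.106, 0.0], [0.001, -0.006, -1.0]]
force: [1.1, -0.1, 0.9]
finger_gap: 0.0873
time: 14.68
ee_pos: [0.6385, -0.0029, 0.1377]
tcp_rot: [[0.105, -0.994, -0.002], [-0.994, -0.105, -0.0], [0.0, 0.002, -1.0]]
force: [-0.2, -0.2, -0.3]
finger_gap: 0.0872
```

View pics/w7c.png

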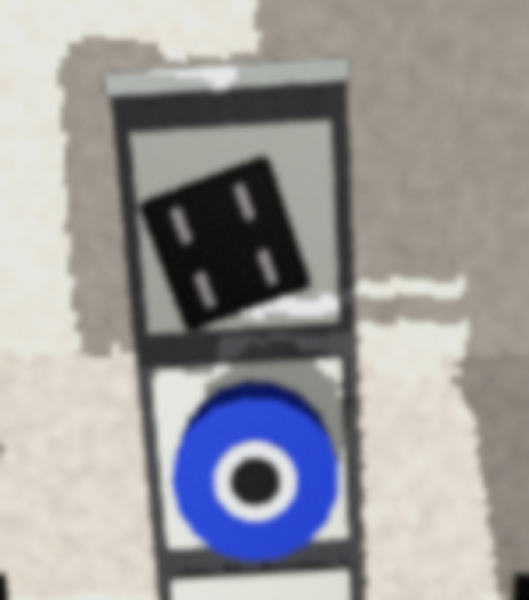

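View pics/s3.png

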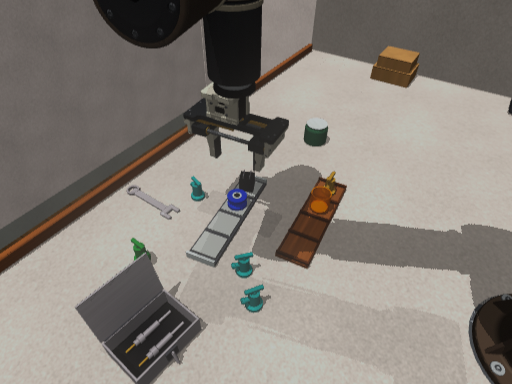

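The bowl stands upright in the second pocket (side view, 319,203). The close crop shows the pulley centred and the relay turned about 20° on its pad. I'll measure the relay and grip the pulley.

```bash
python3 - <<'E'
from h import *
c=load('w7');s=3.5275
P=np.array([plane(c,180+u/s-.4,60+v/s-.4,.051)[:2] for u,v in [(143,205),(265,157),(308,284),(192,330)]])
print(P.mean(0),[np.linalg.norm(P[i]-P[i-1]) for i in range(4)],[np.degrees(np.arctan2(*(P[i]-P[i-1])[::-1])) for i in range(4)])
print('pulley',plane(c,180+255/s-.4,60+482/s-.4,.041))
E
python3 -m crank '[[1,0,0,2.5,0],[1,0,0,3,0],[1,0,0,2.5,0],[1,0,0,1.8,0],[1,0,0,1.3,0],[1,0,0,0.6,0],[1,0,0,0,0],[1,0,0,0,0]]'
```

```text
[ 0.6537721  -0.06459568] [np.float64(0.032353198096777044), np.float64(0.031623309809049746), np.float64(0.03190078841260128), np.float64(0.03106605071320747)] [np.float64(-63.43256991444981), np.float64(-153.41101397523292), np.float64(115.56014535427632), np.float64(27.43288635580322)]
pulley [ 0.64048041 -0.00253635  0.041     ]
time: 15.45
ee_pos: [0.6393, -0.0031, 0.0223]
tcp_rot: [[0.105, -0.995, 0.0], [-0.995, -0.105, -0.0], [0.0, -0.0, -1.0]]
force: [0.7, -0.2, -0.4]
finger_gap: 0.0877
```

```bash
python3 -m crank '[[1,0,0,0.2,0],[-1,0,0,0,0],[-1,0,0,0,0],[-1,0,0,0,0],[-1,0,0,0,0],[-1,0,0,0,0],[-1,0,0,0,0],[-1,0,0,0,0],[-1,0,0,0,0],[-1,0,0,0,0]]'
```

```text
time: 16.28
ee_pos: [0.6393, -0.0027, 0.0196]
tcp_rot: [[0.105, -0.994, 0.0], [-0.994, -0.105, -0.0], [0.0, -0.0, -1.0]]
force: [0.1, -0.5, 0.7]
finger_gap: 0.0442
```

```bash
python3 -m crank '[[-1,0,0,0,0],[-1,0,0,-1,0],[-1,0,0,-2.5,0],[-1,0,0,-2.5,0],[-1,0,0,-2,0],[-1,0,0,0,0]]'
python3 -m crank '[[-1,0.15,1.4,0,0],[-1,0.25,2.5,0,0],[-1,0.25,2.8,0,0],[-1,0.25,2.8,0,0],[-1,0.25,2.8,0,0],[-1,0.25,2.5,0,0],[-1,0.17,1.7,0,0],[-1,0.1,1,0,0],[-1,0,0,0,0],[-1,0,0,0,0]]'
python3 - <<'E'
from h import *
c=snap('wrist','w8')
E
```

```text
time: 16.78
ee_pos: [0.6419, -0.0024, 0.105]
tcp_rot: [[0.106, -0.994, 0.007], [-0.994, -0.106, 0.001], [-0.0, -0.007, -1.0]]
force: [1.7, 0.4, -0.4]
finger_gap: 0.0443
time: 17.62
ee_pos: [0.4676, -0.0376, 0.1001]
tcp_rot: [[0.105, -0.994, 0.001], [-0.994, -0.105, 0.0], [-0.0, -0.001, -1.0]]
force: [-0.1, -0.1, -1.7]
finger_gap: 0.0446
```

View pics/w8.png

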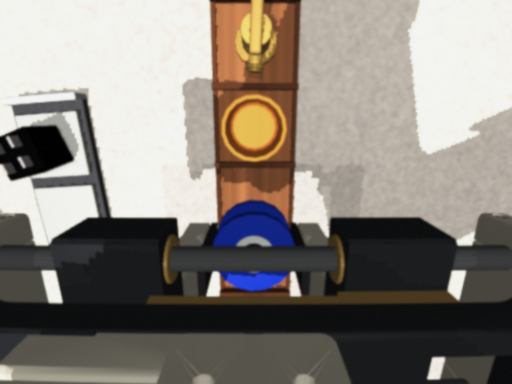

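The bowl is centred in its pocket (254,128) and the pulley is held level. Lowering.

```bash
python3 -m crank '[[-1,0,0,2,0],[-1,0,0,2.5,0],[-1,0,0,2,0],[-1,0,0,1,0],[-1,0,0,0.5,0],[-1,0,0,0.25,0],[-1,0,0,0,0],[-1,0,0,0,0]]'
```

```text
time: 18.33
ee_pos: [0.4678, -0.0375, 0.0175]
tcp_rot: [[0.105, -0.994, 0.001], [-0.994, -0.105, 0.0], [-0.0, -0.001, -1.0]]
force: [-0.0, -0.3, -1.1]
finger_gap: 0.0444
```

```bash
python3 -m crank '[[-1,0,0,0.1,0],[-1,0,0,0.1,0],[-1,0,0,0,0],[-1,0,0,0,0]]'
```

```text
time: 18.67
ee_pos: [0.4672, -0.0377, 0.0154]
tcp_rot: [[0.105, -0.994, 0.001], [-0.994, -0.105, 0.0], [-0.0, -0.001, -1.0]]
force: [0.2, 0.3, -1.0]
finger_gap: 0.0445
```

```bash
python3 -m crank '[[-1,0,0,0.08,0],[-1,0,0,0,0],[-1,0,0,0,0]]'
```

```text
time: 18.92
ee_pos: [0.4673, -0.0376, 0.0145]
tcp_rot: [[0.105, -0.994, 0.001], [-0.994, -0.105, 0.0], [-0.0, -0.001, -1.0]]
force: [0.5, -0.4, 1.5]
finger_gap: 0.0448
```

```bash
python3 -m crank '[[1,0,0,0,0],[1,0,0,0,0],[1,0,0,0,0],[1,0,0,0,0],[1,0,0,0,0],[1,0,0,-1.5,0],[1,0,0,-3,0],[1,0,0,-3.5,0],[1,0,0,-3,0],[1,0,0,-1.5,0]]'
python3 -m crank '[[1,0.35,-1.4,0,0],[1,0.7,-2.8,0,0],[1,0.8,-3.2,0,0],[1,0.8,-3.2,0,0],[1,0.8,-3.2,0,0],[1,0.71,-2.73,0,0],[1,0.45,-1.7,0,-0.12],[1,0,0,0,-0.12],[1,0,0,0,-0.12],[1,0,0,0,0]]'
python3 - <<'E'
from m import *
c=snap('wrist','w9');s=telemetry.sense();print(s['ee_pos'],s['tcp_rot'][:,1])
E
```

```text
time: 19.75
ee_pos: [0.4685, -0.0375, 0.143]
tcp_rot: [[0.105, -0.994, 0.005], [-0.994, -0.105, 0.001], [-0.0, -0.005, -1.0]]
force: [1.0, 0.4, -0.4]
finger_gap: 0.0873
time: 20.58
ee_pos: [0.6531, -0.0646, 0.1384]
tcp_rot: [[0.453, -0.892, -0.001], [-0.892, -0.453, -0.0], [-0.0, 0.001, -1.0]]
force: [-0.4, -0.3, -0.4]
finger_gap: 0.0873
[ 0.65291672 -0.06453784  0.13869046] [-0.89479645 -0.44647335  0.0009255 ]
```

View pics/w9.png

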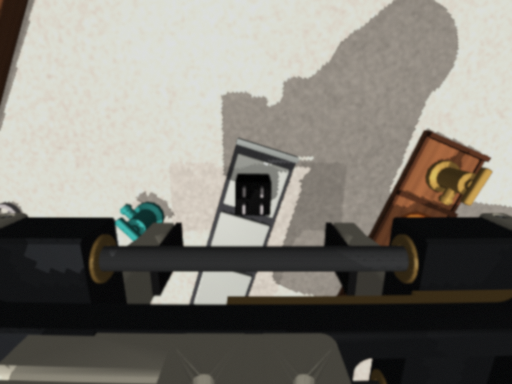

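The relay's edges are aligned with the jaws, its centre at (253,194) between the fingers. Descending and gripping.

```bash
python3 -m crank '[[1,0,0,2.5,0],[1,0,0,3,0],[1,0,0,2.5,0],[1,0,0,1.8,0],[1,0,0,1.2,0],[1,0,0,0.6,0],[1,0,0,0,0],[-1,0,0,0,0],[-1,0,0,0,0],[-1,0,0,0,0]]'
python3 -m crank '[[-1,0,0,0,0],[-1,0,0,0,0],[-1,0,0,0,0],[-1,0,0,0,0],[-1,0,0,0,0],[-1,0,0,0,0],[-1,0,0,0,0]]'
```

```text
time: 21.47
ee_pos: [0.654, -0.0643, 0.0247]
tcp_rot: [[0.448, -0.894, 0.002], [-0.894, -0.448, 0.0], [0.001, -0.002, -1.0]]
force: [-0.7, -0.3, 0.5]
finger_gap: 0.0732
time: 22.05
ee_pos: [0.6531, -0.0644, 0.0233]
tcp_rot: [[0.448, -0.894, -0.0], [-0.894, -0.448, -0.0], [0.0, 0.0, -1.0]]
force: [0.7, 0.7, 0.8]
finger_gap: 0.0333
```

```bash
python3 -m crank '[[-1,0,0,0,0],[-1,0,0,-1,0],[-1,0,0,-2.5,0],[-1,0,0,-2.5,0],[-1,0,0,-2,0],[-1,0,0,0,0]]'
python3 -m crank '[[-1,-1.3,1,0,0],[-1,-2.2,1.7,0,0],[-1,-2.8,2.1,0,0],[-1,-2.8,2.1,0,0],[-1,-2.8,2.2,0,0],[-1,-2.4,1.9,0,0],[-1,-1.6,1.3,0,0],[-1,-0.97,0.73,0,0.12],[-1,0,0,0,0.12],[-1,0,0,0,0.12]]'
python3 -m crank '[[-1,0,0,0,0],[-1,0,0,0,0]]'
python3 - <<'E'
from h import *
c=snap('wrist','w10')
E
```

```text
time: 22.55
ee_pos: [0.6559, -0.0644, 0.1089]
tcp_rot: [[0.449, -0.893, 0.007], [-0.893, -0.449, 0.0], [0.003, -0.007, -1.0]]
force: [1.9, 0.1, -0.3]
finger_gap: 0.0342
time: 23.38
ee_pos: [0.4604, 0.0283, 0.104]
tcp_rot: [[0.1, -0.995, 0.001], [-0.995, -0.1, 0.001], [-0.0, -0.001, -1.0]]
force: [1.0, -0.7, -1.3]
finger_gap: 0.0337
time: 23.55
ee_pos: [0.461, 0.028, 0.1036]
tcp_rot: [[0.109, -0.994, 0.0], [-0.994, -0.109, 0.0], [-0.0, -0.0, -1.0]]
force: [-0.4, -0.2, -1.4]
finger_gap: 0.0337
```

View pics/w10.png

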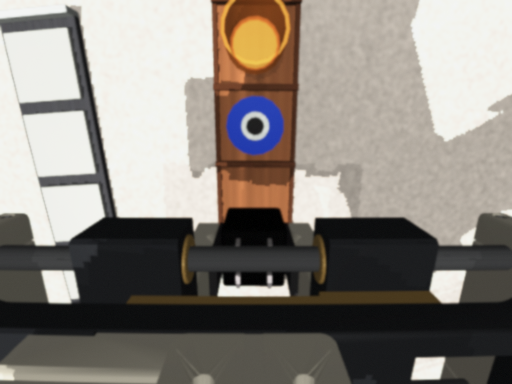

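The pulley is centred (255,125) and the relay is held over the last pocket. Lowering to about 18.3 mm.

```bash
python3 -m crank '[[-1,0,0,2,0],[-1,0,0,2.5,0],[-1,0,0,2,0],[-1,0,0,1,0],[-1,0,0,0.5,0],[-1,0,0,0.2,0],[-1,0,0,0,0],[-1,0,0,0,0]]'
```

```text
time: 24.27
ee_pos: [0.4616, 0.0281, 0.0218]
tcp_rot: [[0.106, -0.994, 0.001], [-0.994, -0.106, 0.0], [-0.0, -0.001, -1.0]]
force: [-0.1, 0.6, -0.5]
finger_gap: 0.034
```

```bash
python3 -m crank '[[-1,0,0,0.1,0],[-1,0,0,0.1,0],[-1,0,0,0,0],[-1,0,0,0,0]]'
```

```text
time: 24.6
ee_pos: [0.4612, 0.028, 0.0196]
tcp_rot: [[0.105, -0.994, 0.001], [-0.994, -0.105, 0.0], [-0.0, -0.001, -1.0]]
force: [0.2, -0.8, -1.0]
finger_gap: 0.0337
```

```bash
python3 -m crank '[[-1,0,0,0.12,0],[-1,0,0,0,0],[-1,0,0,0,0]]'
```

```text
time: 24.85
ee_pos: [0.4612, 0.028, 0.0182]
tcp_rot: [[0.105, -0.994, 0.0], [-0.994, -0.105, 0.0], [-0.0, -0.0, -1.0]]
force: [-0.0, 0.8, 1.3]
finger_gap: 0.0339
```

```bash
python3 -m crank '[[1,0,0,0,0],[1,0,0,0,0],[1,0,0,0,0],[1,0,0,0,0],[1,0,0,0,0],[1,0,0,-1.5,0],[1,0,0,-3,0],[1,0,0,-3.5,0],[1,0,0,-3.5,0],[1,0,0,-3.5,0]]'
python3 -m crank '[[1,-2,0,-2,0],[1,-3,0,-2,0],[1,-3,0,0,0],[1,-3,0,0,0],[1,-2,0,0,0],[1,0,0,0,0],[1,0,0,0,0]]'
python3 - <<'E'
from m import *
c=snap('wrist','w11'); snap('side','s4');snap('top','t2')
T=np.array([.4703,-.0705]);a=np.radians(5.9);y=np.array([-np.sin(a),np.cos(a)])
for n,k,z in(('relay',.099,.046),('pulley',.033,.036),('bowl',-.033,.058),('cock',-.099,.062)):
    p=T+k*y;print(n,proj(c,[*p,z]).round(1),'floor',proj(c,[*p,.008]).round(1))
E
```

```text
time: 25.68
ee_pos: [0.4605, 0.0277, 0.1697]
tcp_rot: [[0.105, -0.994, -0.0], [-0.994, -0.105, -0.0], [0.0, 0.0, -1.0]]
force: [2.2, 0.3, -0.6]
finger_gap: 0.087
time: 26.27
ee_pos: [0.447, 0.158, 0.2079]
tcp_rot: [[0.107, -0.994, -0.0], [-0.994, -0.107, -0.0], [0.0, 0.0, -1.0]]
force: [0.5, -0.1, 0.6]
finger_gap: 0.0876
relay [254.8  61.9] floor [254.7  68.3]
pulley [255.1  -3.8] floor [254.9   6.7]
bowl [255.6 -93.6] floor [255.2 -60.3]
cock [ 256.  -184.9] floor [ 255.6 -132.4]
```

View pics/w11.png

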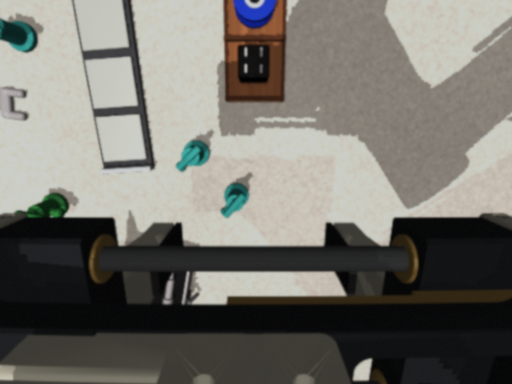

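View pics/s4.png

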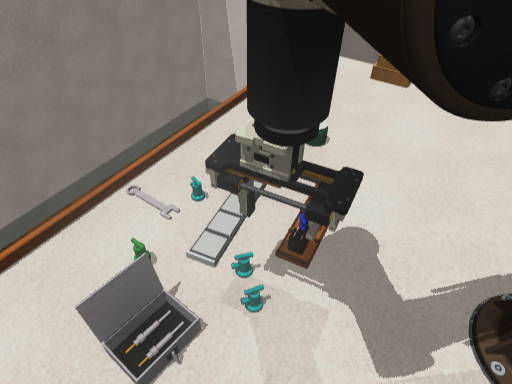

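The relay is at (254,62), as predicted for its pocket centre. I'll clear the arm for a final view of all four.

```bash
python3 -m crank '[[1,-2,0,-2,0],[1,-3.5,0,-1,0],[1,-4,0,0,0],[1,-4,0,0,0],[1,-4,0,0,0],[1,-4,0,0,0],[1,-3.5,0,0,0],[1,-2,0,0,0],[1,0,0,0,0],[1,0,0,0,0]]'
python3 - <<'E'
from m import *
s=snap('side','s5');c=snap('top','t3')
a=cv2.resize(s['frame'][160:280,240:400,::-1],(400,300),interpolation=cv2.INTER_CUBIC);b=cv2.resize(c['frame'][205:295,200:340,::-1],(467,300),interpolation=cv2.INTER_CUBIC)
full=cv2.resize(c['frame'][:,:,::-1],(380,285));sf=cv2.resize(s['frame'][:,:,::-1],(380,285))
o=np.zeros((590,800,3),np.uint8);o[:300,:400]=a;o[:300,400:]=cv2.resize(b,(400,300));o[302:587,:380]=full;o[302:587,402:782]=sf
cv2.imwrite('pics/fin.png',o)
T=np.array([.4703,-.0705]);g=np.radians(5.9);R=np.array([[np.cos(g),-np.sin(g)],[np.sin(g),np.cos(g)]])
hsv=cv2.cvtColor(c['frame'],cv2.COLOR_RGB2HSV);f=lambda P:(P*1000).astype(np.float32)
for n,k,z in(('relay',.099,.046),('pulley',.033,.036),('bowl',-.033,.058),('cock',-.099,.062)):
    p=T+R@[0,k];print(n,'top pred',proj(c,[*p,z]).round(1),'side pred',proj(s,[*p,z]).round(1))
def rep(n,m,k,z):
    p=proj(c,[*(T+R@[0,k]),z]).astype(int);b=blob(m,(p[0]-13,p[1]-14,p[0]+14,p[1]+14));(x,y),r=cv2.minEnclosingCircle(f(W(c,b,z)));print(n,(R.T@(np.array([x,y])/1000-T)).round(4),r)
rep('pulley',cv2.inRange(hsv,(110,120,50),(130,255,255)),.033,.036)
rep('relay',cv2.inRange(hsv,(0,0,0),(180,255,45)),.099,.046)
E
```

```text
time: 27.25
ee_pos: [0.4192, 0.4257, 0.2372]
tcp_rot: [[0.105, -0.994, -0.001], [-0.994, -0.105, -0.001], [0.001, 0.001, -1.0]]
force: [-0.3, -1.8, -0.7]
finger_gap: 0.0873
relay top pred [228.6 251.5] side pred [299.5 235.1]
pulley top pred [257.2 248.6] side pred [310.3 217.7]
bowl top pred [286.6 246.3] side pred [321.7 192.3]
cock top pred [315.8 243.6] side pred [331.2 174.5]
pulley [0.0005 0.0326] 22.936594009399414
relay [0.0021 0.0979] 21.782041549682617
```

View pics/fin.png

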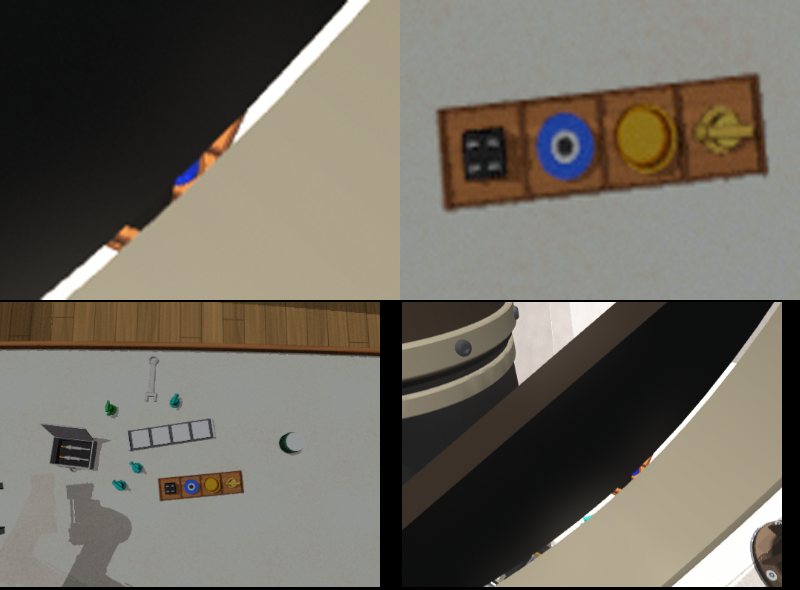

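The top view shows relay, pulley, bowl and cock from left to right, each centred in its pocket, with the rack empty and the plug box in place. The arm blocks the side camera from here. Handing in.

```bash
python3 -m crank '[[1,0,0,0,0],[1,0,0,0,0]]'; python3 -c "
from station import manip; print(manip.finish_job())"
```

```text
time: 27.52
ee_pos: [0.4195, 0.4246, 0.2384]
tcp_rot: [[0.103, -0.995, 0.0], [-0.995, -0.103, 0.0], [-0.0, -0.0, -1.0]]
force: [-1.1, -0.4, 0.6]
finger_gap: 0.0876
the job is handed in; nothing more can be done
None
```

All four spares are in the kit tray in reverse order, and the job was handed in at about 27.5 s of the 88 s allowed. From the left, the tray now holds the relay, pulley, bowl and cock. I released each spare only after the wrist force showed it touching its pocket floor.

- **Position:** The final top view shows all four upright and centred. The pulley measured (0.5, 32.6) mm in the tray frame against (0, 33), and the relay (2.1, 97.9) mm against (0, 99). I judged the bowl and cock by eye in the top view and in wrist pictures taken while they stood in their pockets.
- **Surroundings:** The steel box and the green and turquoise look-alikes look undisturbed in the top view. I did not measure the box's position again.
- **Failed check:** The last side view was blocked by the arm. An earlier side view showed the cock and bowl upright. For the pulley and relay, I relied on the top and wrist views.
- **Small disagreement:** The top and wrist views put the left pocket about 2 mm apart. That is within the calibration error and well inside the 18 mm tolerance.

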